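# Make up the soldering kit and the assembly kit

### The arm

A 7-joint arm with a two-finger parallel gripper is mounted at the origin on a cart in front of the work surface, level with it; the furniture and walls round the work are solid. World frame = base frame: x ahead of the robot, y to its left, z up, the work surface at z = 0. Lengths are in m, angles in rad, forces in N, time in s.
With the tool pointing down it reaches from about 0.35 to 0.9 m from the base axis. Payload 7.2 kg.
Tool frame: the origin (TCP) lies between the finger pads; the fingertips stand tcp_to_tips ahead of it and the grasp point (between the pads) lies 2 mm behind it (tcp_to_tips is the distance from the TCP to the fingertips, in m); z points along the fingers, y is the line along which they close (so a half turn about z gives the same grasp; the last joint's range is limited). The gripper opens to 88 mm and grips with 3 to 60 N. Pads are 20 mm wide; open, the fingers measure 115 mm over their backs; the gripper's body (75 mm by 178 mm) begins 61 mm behind the grasp point.
Start: joints at [1.096, 0.411, -0.013, 1.596, 0.006, 1.134, -0.082], TCP at [0.247, -0.574, 0.24] pointing down, gripper open.
Joint ranges: [-2.95, 2.95], [-0.29, 1.99], [-1.47, 1.44], [0.14, 2.54], [-1.03, 4.17], [0.13, 1.85], [-2.86, 2.86]. Speed limits (rad/s): [2.39, 2.39, 3.01, 3.01, 3.14, 3.14, 3.14].

### API

Orientations are given as [roll, pitch, yaw] about the fixed x, y, z axes, in that order (R = Rz(yaw) Ry(pitch) Rx(roll)).
In Python, from plant import * gives the robot as it stands.
- The arm moves only by the shell command python3 -m handwheel 'ROWS' [OPENING]. ROWS is a JSON object of lists of equal length, an entry for each row: "linear": the shift along the tool's x, y, z in mm, a list of three; "roll": the turn about the tool's z in rad. In form: {"linear": [[dx, dy, dz], ...], "roll": [roll, ...]}. A call has 1 to 10 rows; each row is the pose to reach, as a shift and turn from the pose commanded when the call began, along the tool's axes at that moment; what a row does not reach only later rows make up. A row lasts 1/10 s, in which the tool goes at most 50 mm and 8.59 degrees, less where a joint would pass 70% of its speed; a pose out of reach is approached as far as the arm can. A call with a gripper value outside its range is refused whole. OPENING is the finger opening in mm, from 0 to 87.8, set as the call begins (- or left out, the last holds). The fingers move at their own pace and stop on an object; the grip force is fixed at half the most. Time passes only in rows, so rows that repeat a pose let the fingers close. It gives the time, the measured TCP pose, the force, the opening and the grip force at its end, in the units of the state.
- get_state(): the state, without advancing time (a new reading comes with each control period).
- snapshot(name): name is "side" or "top" or "wrist"; returns (picture, depth): 400x640x3 uint8, blue, green, red; 400x640 float32, m along the optical axis (not along the pixel's ray), 0 where there is no reading.
- get_calibration(name): a dict with "intrinsics" (3x3 intrinsics, pixels), "rvec" (rotation vector, rad) and "tvec" (3), from world to camera coordinates, as OpenCV has them; the wrist camera has in their place "hand_eye" (4x4, takes a point from camera to tool coordinates, whose origin is the TCP and whose axes are the flange's). Camera axes: x right, y down, z forward; pixel columns grow to the right and rows downward; lengths in m; the calibration is good to about 2 mm. A picture is of the moment at which its call begins: read the wrist's pose just before it. get_calibration takes no time and is no camera call.
- close_job(): hands the job in; it is judged then, once.
The state is a dict: "time_s": time; "joint_pos": joint angles; "qd": joint speeds; "tau": joint torques, N m; "ee_pos": TCP position; "tcp_rot": TCP orientation; "wrist_force": force on the tool from outside, world axes, zero at the start; "wrist_torque": the same for the moment, N m; "finger_gap": opening from 0.0 (shut) to 1.0 (fully open); "finger_force": force on a finger pad.
Only numpy, scipy, OpenCV 4.12 (cv2) and the standard library are available. Lean on these libraries where they do the work, as an engineer would, in place of code of your own. Each camera call takes 0.05 s, during which the arm holds its last target. There are 200 camera calls.

### The job

Make up two kits from the stock on the worktop. In the three-pocket tray put the solder spool in the large end pocket, one bottle in the middle pocket and the loupe in the small end pocket; in the two-pocket tray put the screw tin in the larger pocket and the other bottle in the smaller. Everything stands upright and flat on its pocket's floor; keep the bottles upright all the way, and leave the amber tape and the clip box where they are.

Things in the scene. Friction and masses are not known exactly. Their poses are not given: they have to be found in the camera images.
- tray_three: low grey plastic tray with three pockets in a row, 214 x 86 mm outside, fixed. Floors 3 mm, walls (5 mm thick) 10 mm above the worktop: keep fingertips above them. Origin: centre of the underside; x along the row, z up. Pockets 76 mm in y, centred on y = 0; in x: large end 76 mm, centre x = -64 mm; middle 66 mm, centre +12 mm; small end 52 mm, centre +76 mm; end tabs stick out 8 mm
- tray_two: low grey plastic tray with two pockets in a row, 145 x 86 mm outside, fixed. Floors 3 mm, walls (5 mm thick) 10 mm above the worktop: keep fingertips above them. Origin: centre of the underside; x along the row, z up. Pockets 76 mm in y, centred on y = 0; in x: larger 74 mm, centre x = -30.5 mm; smaller 56 mm, centre x = +39.5 mm; end tabs stick out 8 mm
- spool: solder spool, grey wire between two blue flanges, 55 mm diameter, 34 mm high, about 0.22 kg, standing on a flange; solid enough to be gripped across its 55 mm diameter at any height and yaw. Origin: centre of the underside, z up
- tin: round grey metal screw tin, 52 mm diameter, 19 mm high, about 0.09 kg, its lid fixed; grip across the diameter by the upper 10 mm. Origin: centre of the underside, z up
- loupe: black watchmaker's loupe, a hollow-looking truncated cone 35 mm diameter at the foot, narrower at the top, 30 mm high, about 0.03 kg, standing wide end down. Origin: centre of the underside, z up
- bottle_a: dark bottle with white screw cap and blue label band, 39 mm diameter, 84 mm high (body to 68 mm, cap 24 mm diameter above), about 0.13 kg. The two bottles are interchangeable. Starts upright on the worktop. Origin: centre of the underside, z up
- bottle_b: dark bottle with white screw cap and red label band, 39 mm diameter, 84 mm high (body to 68 mm, cap 24 mm diameter above), about 0.13 kg. The two bottles are interchangeable. Starts upright on the worktop. Origin: centre of the underside, z up
- amber_tape: bystander: flat amber tape roll lying down, 62 mm diameter, 12 mm high, loose. Origin: centre of the underside
- clip_box: bystander: small clip box, white top on a dark base, 40 x 75 x 22 mm (x, y, z), loose. Origin: centre of the underside
Not all that is in view belongs to the job. Leave any pink look-alike of the bottle_a alone.

How it is judged:
By the outcome, as a careful person would: the job done as asked, in the order asked, and still so for the second after the job is handed in, with the robot touching nothing.
It also fails if it takes over 109 s, if anything falls off the work surface, if the arm or the gripper's body presses on something with over 40 N, if the wrist force passes 120 N, or if a joint passes its speed limit or range.

## Working session

There is one attempt and no reset: what is moved stays moved. The work goes in short steps, Python scripts to look and compute and a shell command to move; the robot and the scene stay as the last step left them, time stands still between calls to the robot, and variables do not carry over. Pictures are saved under pics/ and viewed, at most 14 in all, crops included, and the job is handed in when it is done.

```bash
ls; mkdir -p pics
python3 - <<'E'
from plant import *
import cv2
s=get_state()
print({k:s[k] for k in("time_s","ee_pos","tcp_rot","finger_gap","wrist_force")})
try: print(tcp_to_tips)
except Exception as e: print(e)
for n in("top","side","wrist"):
    p,d=snapshot(n); cv2.imwrite(f"pics/{n}0.png",p); import numpy as np; np.save(f"pics/{n}0.npy",d)
    print(n,get_calibration(n))
E
```

```text
pics
{'time_s': 0.0, 'ee_pos': array([ 0.24706017, -0.57356986,  0.23883426]), 'tcp_rot': array([-3.14001528e+00,  1.42531184e-04,  4.06843847e-01]), 'finger_gap': 0.9979775948680707, 'wrist_force': array([ 0.24105957, -0.58816524, -0.73096092])}
0.017
top {'intrinsics': array([[391.74860472,   0.        , 321.40475104],
       [  0.        , 391.74860472, 199.71813723],
       [  0.        ,   0.        ,   1.        ]]), 'rvec': array([ 2.17588134, -2.19558937,  0.12068057]), 'tvec': array([-0.01034524,  0.52615158,  0.98937687])}
side {'intrinsics': array([[396.0981485 ,   0.        , 323.61975488],
       [  0.        , 396.0981485 , 196.73337055],
       [  0.        ,   0.        ,   1.        ]]), 'rvec': array([ 0.61328024, -2.35848002,  1.49810559]), 'tvec': array([0.45578983, 0.13879299, 0.68961454])}
wrist {'intrinsics': array([[320.61380308,   0.        , 321.30560702],
       [  0.        , 320.61380308, 198.16233978],
       [  0.        ,   0.        ,   1.        ]]), 'hand_eye': array([[ 8.38613867e-04, -9.68395031e-01, -2.49420049e-01,
         6.71681235e-02],
       [ 9.99999648e-01,  8.03154542e-04,  2.43936700e-04,
        -3.96866396e-04],
       [-3.59042436e-05, -2.49420166e-01,  9.68395363e-01,
        -1.44710855e-01],
       [ 0.00000000e+00,  0.00000000e+00,  0.00000000e+00,
         1.00000000e+00]])}
```

View pics/top0.png

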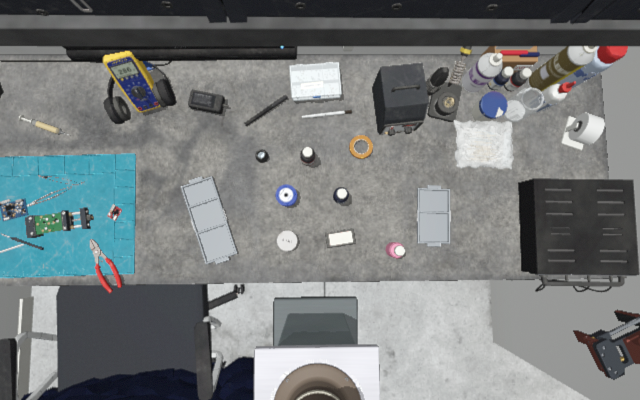

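View pics/side0.png

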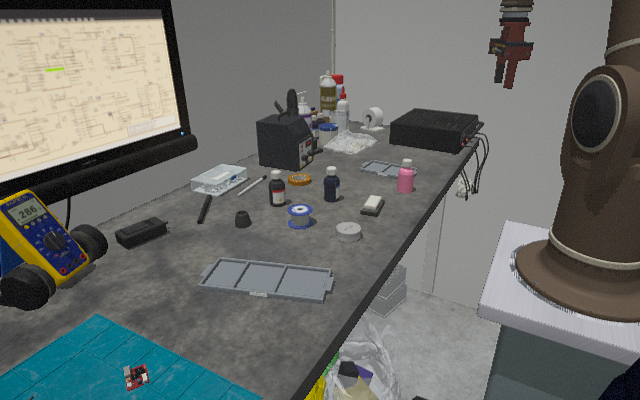

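The top view shows tray_three (208,220), tray_two (433,215), spool (287,195), tin (287,240), loupe (262,156), dark bottles (308,155) and (341,195), pink look-alike (396,250), tape (361,147) and clip box (341,239). In the side view the red-band bottle is at (277,190), the blue-band one at (331,185), pink at (406,177), loupe (243,218), spool (299,216) and tin (348,232).

Could be confused:
- **Bottles:** (308,155), (341,195), pink (396,250), and the small rear bottles at (505,75).
- **Tin:** (287,240), versus the jar lids at (493,105) and (514,110).
- **Spool:** (287,195), versus the white roll at (588,127).
- **Loupe:** (262,156), versus the black items at (437,80) and (447,100).

By the description I choose the first of each, without the pink, and check with a close crop.

```bash
cat > h.py <<'E'
import numpy as np, cv2
from plant import get_calibration
def cam(n):
    c=get_calibration(n); R=cv2.Rodrigues(c["rvec"])[0]; return c["intrinsics"],R,np.array(c["tvec"]).ravel()
def ray(n,u,v):
    K,R,t=cam(n); d=R.T@np.linalg.solve(K,[u,v,1]); return -R.T@t,d
def atz(n,u,v,z):
    o,d=ray(n,u,v); return o+d*(z-o[2])/d[2]
def tri(a,b):
    "two (name,u,v) -> closest point, gap"
    o1,d1=ray(*a);o2,d2=ray(*b)
    s=np.linalg.lstsq(np.c_[d1,-d2],o2-o1,rcond=None)[0]
    p,q=o1+d1*s[0],o2+d2*s[1]; return (p+q)/2,np.linalg.norm(p-q)
def cloud(n,D):
    K,R,t=cam(n); v,u=np.indices(D.shape); P=np.stack([(u-K[0,2])/K[0,0]*D,(v-K[1,2])/K[1,1]*D,D],-1)
    return (P-t)@R
E
python3 - <<'E'
import cv2,numpy as np
from h import *
t=cv2.imread("pics/top0.png");s=cv2.imread("pics/side0.png")
cv2.imwrite("pics/ct.png",cv2.resize(t[130:272,172:462],None,fx=2.7,fy=2.7,interpolation=cv2.INTER_CUBIC))
cv2.imwrite("pics/cs.png",cv2.resize(s[150:305,190:430],None,fx=3.3,fy=3.3,interpolation=cv2.INTER_CUBIC))
P=cloud("top",np.load("pics/top0.npy"));S=cloud("side",np.load("pics/side0.npy"))
for n,u,v in[("spool",287,195),("tin",287,240),("loupe",262,156),("bR",308,155),("bB",341,195),("clip",341,239),("tape",352,147),("pink",396,250),("bench",320,215),("t3",208,220)]:
    print(n,P[v,u].round(3), end=" ")
    x,y,_=P[v,u]
    for C in(P,S):
        m=(np.hypot(C[...,0]-x,C[...,1]-y)<.04)&(C[...,2]>.006)&(C[...,2]<.12)
        q=C[m]; 
        if len(q): print(len(q),np.percentile(q,[2,98],axis=0).round(3).tolist(),end=" ")
    print()
E
```

```text
spool [0.538 0.073 0.035] 357 [[0.515, 0.052, 0.031], [0.564, 0.101, 0.039]] 406 [[0.516, 0.055, 0.008], [0.563, 0.102, 0.037]] 
tin [0.423 0.074 0.021] 333 [[0.4, 0.051, 0.016], [0.446, 0.098, 0.024]] 392 [[0.399, 0.052, 0.007], [0.446, 0.101, 0.022]] 
loupe [0.645 0.141 0.006] 123 [[0.631, 0.127, 0.007], [0.659, 0.154, 0.033]] 209 [[0.631, 0.132, 0.007], [0.657, 0.159, 0.032]] 
bR [0.631 0.018 0.083] 225 [[0.621, 0.003, 0.014], [0.651, 0.038, 0.087]] 495 [[0.621, 0.013, 0.008], [0.651, 0.04, 0.086]] 
bB [ 0.532 -0.062  0.083] 207 [[0.518, -0.081, 0.012], [0.555, -0.046, 0.086]] 476 [[0.519, -0.07, 0.008], [0.55, -0.044, 0.085]] 
clip [ 0.424 -0.064  0.025] 435 [[0.407, -0.099, 0.009], [0.448, -0.029, 0.026]] 313 [[0.405, -0.093, 0.007], [0.443, -0.026, 0.025]] 
tape [ 0.667 -0.098  0.012] 174 [[0.64, -0.132, 0.007], [0.697, -0.092, 0.017]] 127 [[0.639, -0.133, 0.007], [0.695, -0.089, 0.015]] 
pink [ 0.397 -0.193  0.082] 244 [[0.379, -0.212, 0.013], [0.416, -0.181, 0.087]] 444 [[0.378, -0.205, 0.008], [0.414, -0.18, 0.086]] 
bench [ 0.488 -0.011  0.003] 1 [[0.514, 0.007, 0.006], [0.514, 0.007, 0.006]] 
t3 [0.477 0.281 0.003] 123 [[0.444, 0.245, 0.006], [0.506, 0.32, 0.014]] 138 [[0.445, 0.245, 0.006], [0.476, 0.32, 0.012]]
```

View pics/ct.png

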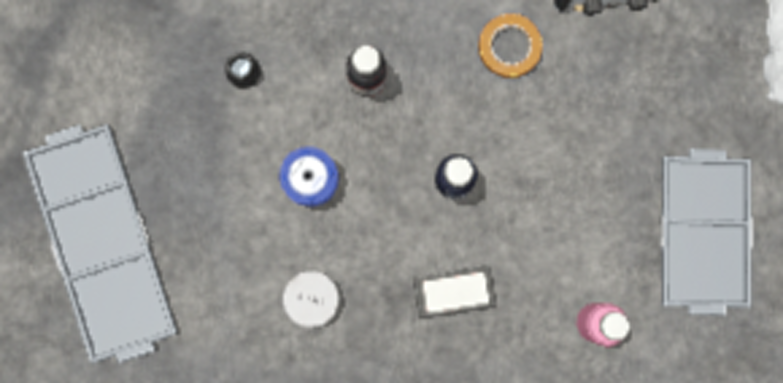

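View pics/cs.png

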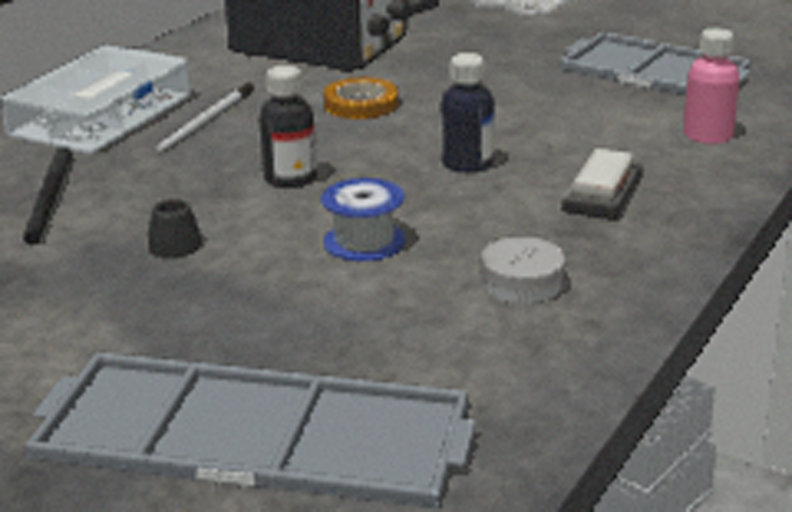

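The crops confirm the choice. In the top crop the spool is at (308,176), tin (311,299), loupe (241,69), red-band bottle cap (366,58) and blue-band bottle cap (459,171). Tray_three's large pocket is at the bottom (123,303), and tray_two's larger pocket is at the bottom (706,264).

Run:
```python
from h import *
T=lambda u,v:("top",172+(u+.5)/2.7-.5,130+(v+.5)/2.7-.5)
S=lambda u,v:("side",190+(u+.5)/3.3-.5,150+(v+.5)/3.3-.5)
for n,a,b,z in[("spool",(308,176),(363,195),.034),("tin",(311,299),(523,254),.019),("loupe",(241,69),(175,204),.03),("bR",(366,58),(284,72),.084),("bB",(459,171),(467,60),.084),
 ("t3a",(24,152),(28,445),.01),("t3b",(110,126),(98,353),.01),("t3c",(177,332),(468,395),.01),("t3d",(93,360),(438,500),.01)]:
    p,g=tri(T(*a),S(*b)); print(n,p.round(4),"gap",round(g,4),"top@z",atz(*T(*a),z).round(4)[:2],"side@z",atz(*S(*b),z).round(4)[:2])
# trays, fit rectangle
for n,c,L in[("t3",[(110,126),(24,152),(93,360),(177,332)],.214),("t2",[(750,159),(664,157),(664,306),(749,305)],.145)]:
    q=np.array([atz(*T(*i),.01)[:2] for i in c]); print(n,q.round(3).tolist())
    ax=(q[0]+q[1]-q[2]-q[3])/2; print("len",np.linalg.norm(ax),"wid",np.linalg.norm(q[0]-q[1]),np.linalg.norm(q[2]-q[3])); yaw=np.arctan2(ax[1],ax[0]); ce=q.mean(0)
    e=np.array([np.cos(yaw),np.sin(yaw)]); print("c",ce.round(4),"yaw",yaw.round(4),{x:(ce+e*x).round(4).tolist() for x in([-.064,.012,.076] if n=="t3" else [-.0305,.0395])})
```

```text
spool [0.5387 0.0764 0.0361] gap 0.0014 top@z [0.5383 0.0762] side@z [0.5417 0.0731]
tin [0.4228 0.0746 0.0223] gap 0.0012 top@z [0.4222 0.0746] side@z [0.4259 0.0696]
loupe [0.6427 0.1407 0.0329] gap 0.0023 top@z [0.6423 0.1404] side@z [0.6479 0.1366]
bR [0.6404 0.0197 0.0842] gap 0.0004 top@z [0.6407 0.0198] side@z [0.6405 0.0193]
bB [ 0.5371 -0.0632  0.0839] gap 0.001 top@z [ 0.5366 -0.0634] side@z [ 0.5375 -0.0629]
t3a [0.5661 0.3517 0.0098] gap 0.0004 top@z [0.5662 0.3518] side@z [0.5657 0.3518]
t3b [0.5922 0.2706 0.0093] gap 0.0027 top@z [0.591  0.2695] side@z [0.5928 0.2718]
t3c [0.3921 0.2036 0.0076] gap 0.0005 top@z [0.392 0.203] side@z [0.3908 0.2067]
t3d [0.3659 0.2834 0.0054] gap 0.0005 top@z [0.3665 0.2823] side@z [0.3629 0.2881]
t3 [[0.591, 0.27], [0.566, 0.352], [0.366, 0.282], [0.392, 0.203]]
len 0.21066052603262078 wid 0.0859330606356692 0.08332418067360127
c [0.4789 0.2767] yaw 0.3288 {-0.064: [0.4184, 0.256], 0.012: [0.4903, 0.2805], 0.076: [0.5509, 0.3012]}
t2 [[0.554, -0.355], [0.557, -0.27], [0.412, -0.265], [0.412, -0.348]]
len 0.14362970249084137 wid 0.08468945860816927 0.08271713535021355
c [ 0.4837 -0.3094] yaw -0.039 {-0.0305: [0.4532, -0.3082], 0.0395: [0.5231, -0.3109]}
```

```bash
cat > go.py <<'E'
import sys,numpy as np
from plant import get_state
s=get_state(); p=s["ee_pos"]; Y=s["tcp_rot"][2]
print("t",round(s["time_s"],2),"tcp",p.round(4),"rot",s["tcp_rot"].round(3),"gap mm",round(s["finger_gap"]*88,1),"F",s["wrist_force"].round(1))
for a in sys.argv[1:]:
    d=np.array(eval(a))-p; print(a,"->",(1000*np.array([d[0]*np.cos(Y)+d[1]*np.sin(Y),d[0]*np.sin(Y)-d[1]*np.cos(Y),-d[2]])).round(0).tolist())
E
python3 go.py "[.5385,.0755,.15]"
```

```text
t 0.15 tcp [ 0.2471 -0.5737  0.239 ] rot [-3.14   0.     0.407] gap mm 88.1 F [ 0.4 -0.3 -0.3]
[.5385,.0755,.15] -> [524.0, -481.0, 89.0]
```

```bash
python3 -m handwheel '{"linear":[[20,-18,0],[55,-50,5],[90,-83,10],[125,-115,15],[160,-147,20],[195,-180,25],[230,-212,30],[265,-244,35],[300,-276,40],[335,-308,45]],"roll":[0.01,0.02,0.03,0.04,0.05,0.06,0.07,0.078,0.078,0.078]}' 87; python3 go.py "[.5385,.0755,.15]"
```

```text
time_s: 1.15
ee_pos: [0.4334, -0.1568, 0.1946]
tcp_rot: [3.141, -0.0, 0.329]
wrist_force: [1.3, -0.5, 0.7]
finger_gap: 0.989
finger_force: 0.0
t 1.15 tcp [ 0.4334 -0.1568  0.1946] rot [ 3.141 -0.     0.329] gap mm 87.0 F [ 1.3 -0.5  0.7]
[.5385,.0755,.15] -> [174.0, -186.0, 45.0]
```

```bash
python3 -m handwheel '{"linear":[[30,-32,8],[60,-64,16],[90,-96,24],[120,-128,31],[148,-158,38],[166,-178,43],[174,-186,45],[174,-186,45],[174,-186,45]],"roll":[0,0,0,0,0,0,0,0,0]}'
python3 - <<'E'
from plant import *
import cv2
from scipy.spatial.transform import Rotation as Ro
import numpy as np
s=get_state();p,d=snapshot("wrist");cv2.imwrite("pics/w1.png",p)
c=get_calibration("wrist");K=c["intrinsics"];H=np.array(c["hand_eye"])
R=Ro.from_euler("xyz",s["tcp_rot"]).as_matrix()
v,u=np.indices(d.shape);P=np.stack([(u-K[0,2])/K[0,0]*d,(v-K[1,2])/K[1,1]*d,d],-1)
W=((P@H[:3,:3].T)+H[:3,3])@R.T+s["ee_pos"]
for n,x,y,z0,r in[("spool",.5385,.0755,.027,.04),("tin",.4225,.074,.012,.04),("bR",.640,.0197,.075,.03),("bB",.537,-.063,.075,.03),("loupe",.6425,.14,.02,.03)]:
    m=(d>0)&(np.hypot(W[...,0]-x,W[...,1]-y)<r)&(W[...,2]>z0)&(W[...,2]<.1); q=W[m]
    if len(q)>20:
        lo,hi=np.percentile(q,[1,99],axis=0); c2,rr=cv2.minEnclosingCircle((q[:,:2]*1000).astype(np.float32)); print(n,len(q),((lo+hi)/2).round(4),(hi-lo).round(3),hi[2].round(4),np.round(c2,1),round(rr,1))
m=(d>0)&(abs(W[...,2])<.01);print("bench",np.median(W[m][:,2]))
E
python3 go.py "[.5385,.0755,.028]"
```

```text
time_s: 2.05
ee_pos: [0.5373, 0.072, 0.1495]
tcp_rot: [3.141, 0.001, 0.328]
wrist_force: [0.3, 0.1, 0.2]
finger_gap: 0.99
finger_force: 0.0
spool 3241 [0.5394 0.0754 0.034 ] [0.051 0.051 0.004] 0.0359 [539.1  75.2] 27.6
tin 474 [0.423  0.0764 0.0166] [0.052 0.042 0.008] 0.0207 [422.9  73.9] 26.7
bR 1354 [0.6399 0.0199 0.0805] [0.023 0.023 0.009] 0.0852 [640.2  19.5] 12.5
bB 299 [ 0.5365 -0.0556  0.0799] [0.021 0.008 0.01 ] 0.0847 [536.8 -60. ] 11.6
loupe 714 [0.6453 0.1403 0.0256] [0.026 0.026 0.011] 0.031 [645.9 140.8] 14.4
bench -0.00011669286168489168
t 2.1 tcp [0.5373 0.0716 0.1497] rot [3.141e+00 1.000e-03 3.270e-01] gap mm 87.0 F [ 0.1  0.1 -0.1]
[.5385,.0755,.028] -> [2.0, -3.0, 122.0]
```

View pics/w1.png

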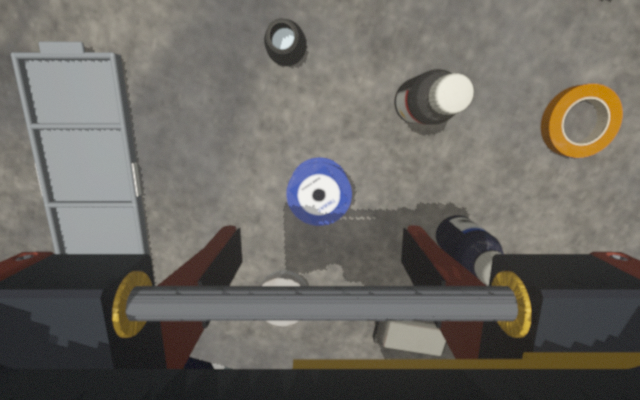

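The wrist view shows the spool at (319,192), loupe (285,42), red bottle (445,95), and tray_three at left with its small pocket at (70,85). It agrees with the fixed cameras to within 3 mm, so I descend on the spool.

```bash
python3 -m handwheel '{"linear":[[2,-3,15],[3,-3,40],[3,-3,65],[3,-3,90],[3,-3,110],[3,-3,122],[3,-3,122],[3,-3,122]],"roll":[0,0,0,0,0,0,0,0]}'; python3 -m handwheel '{"linear":[[0,0,0],[0,0,0],[0,0,0],[0,0,0],[0,0,0],[0,0,0]],"roll":[0,0,0,0,0,0]}' 40; python3 go.py "[.4185,.256,.1]"
```

```text
time_s: 2.9
ee_pos: [0.5397, 0.0772, 0.0278]
tcp_rot: [3.142, -0.0, 0.328]
wrist_force: [-0.2, 1.0, 0.7]
finger_gap: 0.992
finger_force: 0.0
time_s: 3.5
ee_pos: [0.5399, 0.0773, 0.028]
tcp_rot: [3.141, -0.001, 0.329]
wrist_force: [-0.4, -1.0, 4.5]
finger_gap: 0.615
finger_force: 30.0
t 3.5 tcp [0.5399 0.0773 0.028 ] rot [ 3.141e+00 -1.000e-03  3.290e-01] gap mm 54.1 F [-0.4 -1.   4.5]
[.4185,.256,.1] -> [-57.0, -208.0, -72.0]
```

```bash
python3 -m handwheel '{"linear":[[0,0,-8],[0,0,-25],[0,0,-45],[-3,-12,-60],[-10,-37,-70],[-18,-65,-72],[-26,-95,-72],[-34,-125,-72],[-42,-155,-72],[-49,-180,-72]],"roll":[0,0,0,0,0,0,0,0,0,0]}'; python3 -m handwheel '{"linear":[[-5,-18,0],[-8,-26,0],[-8,-28,0],[-8,-28,0],[-8,-28,0]],"roll":[0,0,0,0,0]}'; python3 go.py "[.4185,.256,.032]"
```

```text
time_s: 4.5
ee_pos: [0.433, 0.2341, 0.1]
tcp_rot: [-3.141, 0.0, 0.33]
wrist_force: [0.7, 0.4, -1.4]
finger_gap: 0.615
finger_force: 30.0
time_s: 5.0
ee_pos: [0.419, 0.2549, 0.0996]
tcp_rot: [3.141, 0.0, 0.327]
wrist_force: [-1.2, -0.0, -1.1]
finger_gap: 0.615
finger_force: 30.0
t 5.0 tcp [0.419  0.2549 0.0996] rot [3.141 0.    0.327] gap mm 54.2 F [-1.2 -0.  -1.1]
[.4185,.256,.032] -> [-0.0, -1.0, 68.0]
```

```bash
python3 -m handwheel '{"linear":[[0,-1,10],[0,-1,28],[0,-1,45],[0,-1,57],[0,-1,64],[0,-1,67],[0,-1,68],[0,-1,68]],"roll":[0,0,0,0,0,0,0,0]}'; python3 go.py "[.4185,.256,.031]"
```

```text
time_s: 5.8
ee_pos: [0.4184, 0.257, 0.0319]
tcp_rot: [-3.141, -0.001, 0.329]
wrist_force: [-0.2, -0.1, -2.0]
finger_gap: 0.616
finger_force: 30.0
t 5.8 tcp [0.4184 0.257  0.0319] rot [-3.141e+00 -1.000e-03  3.290e-01] gap mm 54.2 F [-0.2 -0.1 -2. ]
[.4185,.256,.031] -> [-0.0, 1.0, 1.0]
```

Lower 1.5 mm for contact, release, and lift.

```bash
python3 -m handwheel '{"linear":[[0,0,1],[0,0,1.5],[0,0,1.5]],"roll":[0,0,0]}'; python3 -m handwheel '{"linear":[[0,0,0],[0,0,0],[0,0,0],[0,0,0],[0,0,-5],[0,0,-25],[0,0,-60],[0,0,-100],[0,0,-140],[0,0,-140]],"roll":[0,0,0,0,0,0,0,0,0,0]}' 87; python3 go.py "[.640,.0195,.15]"  "[.640,.0195,.047]"
```

```text
time_s: 6.1
ee_pos: [0.4186, 0.2571, 0.031]
tcp_rot: [-3.142, -0.001, 0.329]
wrist_force: [-1.5, -0.7, 5.1]
finger_gap: 0.619
finger_force: 30.0
time_s: 7.1
ee_pos: [0.4204, 0.2587, 0.1754]
tcp_rot: [-3.14, -0.009, 0.329]
wrist_force: [0.8, 0.2, -0.1]
finger_gap: 0.991
finger_force: 0.0
t 7.1 tcp [0.4204 0.2587 0.1754] rot [-3.14  -0.009  0.329] gap mm 87.2 F [ 0.8  0.2 -0.1]
[.640,.0195,.15] -> [131.0, 297.0, 25.0]
[.640,.0195,.047] -> [131.0, 297.0, 128.0]
```

```bash
python3 -m handwheel '{"linear":[[10,23,2],[26,60,5],[44,100,8],[62,140,12],[80,180,16],[97,220,19],[112,255,22],[124,283,22],[130,295,22],[130,295,22]],"roll":[0,0,0,0,0,0,0,0,0,0]}'; python3 -m handwheel '{"linear":[[0,0,0],[0,0,0]],"roll":[0,0]}';python3 go.py "[.640,.0195,.047]"
```

```text
time_s: 8.1
ee_pos: [0.6367, 0.0182, 0.1473]
tcp_rot: [-3.142, 0.001, 0.326]
wrist_force: [-0.1, -0.6, 0.7]
finger_gap: 0.993
finger_force: 0.0
time_s: 8.3
ee_pos: [0.6354, 0.0219, 0.1483]
tcp_rot: [-3.141, 0.0, 0.332]
wrist_force: [-0.2, 0.4, -1.0]
finger_gap: 0.989
finger_force: 0.0
t 8.3 tcp [0.6354 0.0219 0.1483] rot [-3.141  0.     0.332] gap mm 87.0 F [-0.2  0.4 -1. ]
[.640,.0195,.047] -> [4.0, 4.0, 101.0]
```

```bash
python3 -m handwheel '{"linear":[[3,3,5],[4,4,20],[4,4,42],[4,4,65],[4,4,85],[4,4,98],[4,4,101],[4,4,101]],"roll":[0,0,0,0,0,0,0,0]}'; python3 -m handwheel '{"linear":[[0,0,0],[0,0,0],[0,0,0],[0,0,0],[0,0,0],[0,0,0],[0,0,0]],"roll":[0,0,0,0,0,0,0]}' 25; python3 go.py "[.4905,.2805,.117]"
```

```text
time_s: 9.1
ee_pos: [0.6413, 0.0173, 0.0466]
tcp_rot: [-3.141, 0.001, 0.329]
wrist_force: [1.2, -0.0, 0.9]
finger_gap: 0.988
finger_force: 0.0
time_s: 9.8
ee_pos: [0.6415, 0.0173, 0.0473]
tcp_rot: [-3.142, -0.0, 0.329]
wrist_force: [-0.1, 0.5, 0.4]
finger_gap: 0.431
finger_force: 30.0
t 9.8 tcp [0.6415 0.0173 0.0473] rot [-3.142 -0.     0.329] gap mm 37.9 F [-0.1  0.5  0.4]
[.4905,.2805,.117] -> [-58.0, -298.0, -70.0]
```

```bash
python3 -m handwheel '{"linear":[[0,0,-6],[0,0,-18],[0,0,-36],[0,0,-54],[0,0,-66],[-1,-6,-70],[-4,-20,-70],[-8,-42,-70],[-13,-68,-70],[-18,-94,-70]],"roll":[0,0,0,0,0,0,0,0,0,0]}'; python3 -m handwheel '{"linear":[[-5,-26,0],[-10,-53,0],[-15,-80,0],[-20,-107,0],[-25,-134,0],[-30,-158,0],[-34,-180,0],[-38,-196,0],[-40,-203,0],[-40,-203,0]],"roll":[0,0,0,0,0,0,0,0,0,0]}'; python3 -m handwheel '{"linear":[[0,0,0],[0,0,0]],"roll":[0,0]}';  python3 go.py "[.4905,.2805,.050]"
```

```text
time_s: 10.8
ee_pos: [0.5922, 0.1021, 0.1161]
tcp_rot: [-3.141, 0.002, 0.329]
wrist_force: [0.2, 0.1, -1.9]
finger_gap: 0.433
finger_force: 30.0
time_s: 11.8
ee_pos: [0.4891, 0.2807, 0.1166]
tcp_rot: [-3.141, 0.001, 0.332]
wrist_force: [-1.0, -0.7, -0.7]
finger_gap: 0.427
finger_force: 30.0
time_s: 12.0
ee_pos: [0.4912, 0.2784, 0.1169]
tcp_rot: [3.141, 0.0, 0.327]
wrist_force: [-0.2, 0.3, -1.6]
finger_gap: 0.428
finger_force: 30.0
t 12.0 tcp [0.4912 0.2784 0.1169] rot [3.141 0.    0.327] gap mm 37.7 F [-0.2  0.3 -1.6]
[.4905,.2805,.050] -> [0.0, -2.0, 67.0]
```

```bash
python3 -m handwheel '{"linear":[[0,-2,6],[0,-2,20],[0,-2,36],[0,-2,50],[0,-2,60],[0,-2,64],[0,-2,66],[0,-2,67],[0,-2,67]],"roll":[0,0,0,0,0,0,0,0,0]}'; python3 go.py "[.4905,.2805,.050]"
```

```text
time_s: 12.9
ee_pos: [0.4904, 0.2816, 0.0505]
tcp_rot: [-3.141, -0.001, 0.329]
wrist_force: [-0.6, 0.1, -1.0]
finger_gap: 0.43
finger_force: 30.0
t 12.9 tcp [0.4904 0.2816 0.0505] rot [-3.141e+00 -1.000e-03  3.290e-01] gap mm 37.8 F [-0.6  0.1 -1. ]
[.4905,.2805,.050] -> [-0.0, 1.0, 1.0]
```

```bash
python3 -m handwheel '{"linear":[[0,0,0.7],[0,0,1.2],[0,0,1.2]],"roll":[0,0,0]}'; python3 -m handwheel '{"linear":[[0,0,0],[0,0,0],[0,0,0],[0,0,0],[0,0,-5],[0,0,-25],[0,0,-55],[0,0,-85],[0,0,-110],[0,0,-110]],"roll":[0,0,0,0,0,0,0,0,0,0]}' 87; python3 go.py "[.6455,.1405,.13]"
```

```text
time_s: 13.2
ee_pos: [0.4905, 0.2817, 0.0502]
tcp_rot: [3.142, -0.002, 0.329]
wrist_force: [-2.0, -1.0, 7.3]
finger_gap: 0.43
finger_force: 30.0
time_s: 14.2
ee_pos: [0.4917, 0.2827, 0.1628]
tcp_rot: [-3.14, -0.006, 0.329]
wrist_force: [0.8, 0.1, -0.6]
finger_gap: 0.986
finger_force: 0.0
t 14.2 tcp [0.4917 0.2827 0.1628] rot [-3.14  -0.006  0.329] gap mm 86.8 F [ 0.8  0.1 -0.6]
[.6455,.1405,.13] -> [100.0, 184.0, 33.0]
```

```bash
python3 -m handwheel '{"linear":[[8,15,0],[22,42,0],[38,70,0],[54,100,5],[70,130,12],[84,156,20],[94,174,26],[99,182,29],[100,183,29],[100,183,29]],"roll":[0,0,0,0,0,0,0,0,0,0]}';  python3 - <<'E'
from plant import *
import cv2
from scipy.spatial.transform import Rotation as Ro
import numpy as np
s=get_state();p,d=snapshot("wrist");cv2.imwrite("pics/w2.png",p)
c=get_calibration("wrist");K=c["intrinsics"];H=np.array(c["hand_eye"])
R=Ro.from_euler("xyz",s["tcp_rot"]).as_matrix()
v,u=np.indices(d.shape);P=np.stack([(u-K[0,2])/K[0,0]*d,(v-K[1,2])/K[1,1]*d,d],-1)
W=((P@H[:3,:3].T)+H[:3,3])@R.T+s["ee_pos"]
m=(d>0)&(np.hypot(W[...,0]-.644,W[...,1]-.14)<.03)&(W[...,2]>.004)&(W[...,2]<.1);q=W[m]
for a,b in((.004,.01),(.022,.04)):
    k=q[(q[:,2]>a)&(q[:,2]<b)]
    if len(k)>5: print(a,len(k),cv2.minEnclosingCircle((k[:,:2]*1000).astype(np.float32)),k[:,2].max())
E
python3 go.py "[.645,.1405,.025]"
```

```text
time_s: 15.2
ee_pos: [0.6432, 0.1419, 0.13]
tcp_rot: [-3.141, 0.0, 0.33]
wrist_force: [0.2, 0.7, 0.8]
finger_gap: 0.996
finger_force: 0.0
0.004 361 ((650.51123046875, 142.3950958251953), 16.33778190612793) 0.009968730736211684
0.022 523 ((646.5418701171875, 141.14599609375), 13.97060489654541) 0.031575470768955186
t 15.25 tcp [0.643  0.1423 0.1302] rot [-3.141 -0.     0.331] gap mm 87.2 F [ 0.2  0.  -0. ]
[.645,.1405,.025] -> [1.0, 2.0, 105.0]
```

```bash
python3 -m handwheel '{"linear":[[2,2,8],[2,2,25],[2,2,48],[2,2,70],[2,2,90],[2,2,101],[2,2,105],[2,2,105]],"roll":[0,0,0,0,0,0,0,0]}'; python3 -m handwheel '{"linear":[[0,0,0],[0,0,0],[0,0,0],[0,0,0],[0,0,0],[0,0,0],[0,0,0]],"roll":[0,0,0,0,0,0,0]}' 10; python3 go.py "[.551,.3015,.115]"
```

```text
time_s: 16.05
ee_pos: [0.6462, 0.1396, 0.0248]
tcp_rot: [-3.141, 0.0, 0.329]
wrist_force: [0.6, 0.1, -0.7]
finger_gap: 0.992
finger_force: 0.0
time_s: 16.75
ee_pos: [0.6463, 0.1392, 0.025]
tcp_rot: [3.142, -0.0, 0.329]
wrist_force: [0.8, 0.2, -0.7]
finger_gap: 0.394
finger_force: 0.1
t 16.75 tcp [0.6463 0.1392 0.025 ] rot [ 3.142 -0.     0.329] gap mm 34.6 F [ 0.8  0.2 -0.7]
[.551,.3015,.115] -> [-38.0, -184.0, -90.0]
```

Not gripped yet (force 0.1), so let it close further.

```bash
python3 -m handwheel '{"linear":[[0,0,0],[0,0,0],[0,0,0],[0,0,0]],"roll":[0,0,0,0]}'; python3 -m handwheel '{"linear":[[0,0,-2],[0,0,-10],[0,0,-20],[0,0,-20]],"roll":[0,0,0,0]}'; python3 go.py "[.551,.3015,.115]"
```

```text
time_s: 17.15
ee_pos: [0.6463, 0.1392, 0.0249]
tcp_rot: [3.142, 0.0, 0.329]
wrist_force: [0.4, -0.1, -0.5]
finger_gap: 0.342
finger_force: 29.5
time_s: 17.55
ee_pos: [0.6476, 0.1396, 0.0472]
tcp_rot: [3.141, -0.003, 0.329]
wrist_force: [0.6, 0.3, -1.3]
finger_gap: 0.342
finger_force: 29.5
t 17.55 tcp [0.6476 0.1396 0.0472] rot [ 3.141e+00 -3.000e-03  3.290e-01] gap mm 30.1 F [ 0.6  0.3 -1.3]
[.551,.3015,.115] -> [-39.0, -184.0, -68.0]
```

```bash
python3 -m handwheel '{"linear":[[0,0,-15],[0,0,-35],[-2,-10,-55],[-6,-28,-68],[-11,-52,-70],[-16,-77,-70],[-21,-102,-70],[-27,-127,-70],[-32,-152,-70],[-36,-171,-70]],"roll":[0,0,0,0,0,0,0,0,0,0]}'; python3 -m handwheel '{"linear":[[-2,-10,0],[-3,-13,0],[-3,-13,0],[-3,-13,0]],"roll":[0,0,0,0]}';  python3 go.py "[.551,.3015,.029]"
```

```text
time_s: 18.55
ee_pos: [0.5549, 0.2923, 0.1155]
tcp_rot: [-3.141, 0.0, 0.331]
wrist_force: [0.2, 0.4, -0.1]
finger_gap: 0.344
finger_force: 29.5
time_s: 18.95
ee_pos: [0.5507, 0.2996, 0.115]
tcp_rot: [3.141, -0.0, 0.327]
wrist_force: [0.6, -0.6, -0.2]
finger_gap: 0.348
finger_force: 29.5
t 18.95 tcp [0.5507 0.2996 0.115 ] rot [ 3.141 -0.     0.327] gap mm 30.6 F [ 0.6 -0.6 -0.2]
[.551,.3015,.029] -> [1.0, -2.0, 86.0]
```

```bash
python3 -m handwheel '{"linear":[[1,-2,8],[1,-2,25],[1,-2,45],[1,-2,63],[1,-2,75],[1,-2,82],[1,-2,85],[1,-2,86],[1,-2,86]],"roll":[0,0,0,0,0,0,0,0,0]}'; python3 go.py "[.551,.3015,.0285]"
```

```text
time_s: 19.85
ee_pos: [0.5507, 0.3032, 0.0295]
tcp_rot: [-3.141, -0.001, 0.329]
wrist_force: [0.5, -0.4, -0.4]
finger_gap: 0.34
finger_force: 29.5
t 19.85 tcp [0.5507 0.3032 0.0295] rot [-3.141e+00 -1.000e-03  3.290e-01] gap mm 29.9 F [ 0.5 -0.4 -0.4]
[.551,.3015,.0285] -> [-0.0, 2.0, 1.0]
```

```bash
python3 -m handwheel '{"linear":[[0,0,1],[0,0,1.5],[0,0,1.5]],"roll":[0,0,0]}'; python3 -m handwheel '{"linear":[[0,0,0],[0,0,0],[0,0,0],[0,0,-4],[0,0,-15],[0,0,-35],[0,0,-60],[0,0,-90],[0,0,-120],[0,0,-120]],"roll":[0,0,0,0,0,0,0,0,0,0]}' 46; python3 go.py "[.4228,.0742,.15]"
```

```text
time_s: 20.15
ee_pos: [0.5505, 0.3031, 0.0278]
tcp_rot: [-3.142, -0.001, 0.329]
wrist_force: [0.8, -0.5, -0.1]
finger_gap: 0.343
finger_force: 29.6
time_s: 21.15
ee_pos: [0.5525, 0.3046, 0.153]
tcp_rot: [-3.14, -0.008, 0.329]
wrist_force: [0.3, -0.0, 0.0]
finger_gap: 0.527
finger_force: 0.0
t 21.15 tcp [0.5525 0.3046 0.153 ] rot [-3.14  -0.008  0.329] gap mm 46.4 F [ 0.3 -0.   0. ]
[.4228,.0742,.15] -> [-197.0, 176.0, 3.0]
```

```bash
python3 -m handwheel '{"linear":[[-15,13,0],[-40,36,0],[-67,60,0],[-94,84,0],[-121,108,0],[-146,131,0],[-168,150,0],[-185,166,0],[-195,175,0],[-195,175,0]],"roll":[0,0,0,0,0,0,0,0,0,0]}' 87
python3 - <<'E'
from plant import *
import cv2,numpy as np
from h import *
p,d=snapshot("top"); cv2.imwrite("pics/t2.png",cv2.resize(p[170:270,172:250],None,fx=5.5,fy=5.5,interpolation=cv2.INTER_CUBIC))
q,e=snapshot("side"); a=cv2.resize(q[215:310,190:345],None,fx=4,fy=4,interpolation=cv2.INTER_CUBIC)
b=cv2.imread("pics/t2.png"); im=np.zeros((max(a.shape[0],b.shape[0]),790,3),np.uint8); bb=cv2.resize(b,(165*1,212)) if 0 else b[:, :]
bb=cv2.resize(b,None,fx=.38,fy=.38); im[:a.shape[0],:a.shape[1]]=a; im[:bb.shape[0],625:625+bb.shape[1]]=bb[:,:165]; cv2.imwrite("pics/m2.png",im[:400])
E
python3 go.py "[.4228,.0742,.0265]"
```

```text
time_s: 22.15
ee_pos: [0.4217, 0.0731, 0.1476]
tcp_rot: [3.141, 0.0, 0.327]
wrist_force: [-0.4, 0.3, -0.2]
finger_gap: 0.99
finger_force: 0.0
t 22.25 tcp [0.4229 0.0751 0.1477] rot [-3.141e+00 -1.000e-03  3.290e-01] gap mm 87.1 F [ 0.5 -0.6  0. ]
[.4228,.0742,.0265] -> [-0.0, 1.0, 121.0]
```

View pics/m2.png

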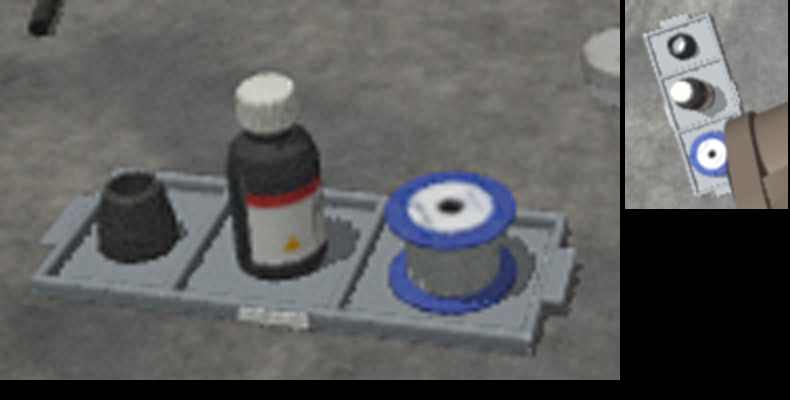

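Kit one looks right in both views: loupe (138,220), bottle (275,190) and spool (450,240) stand upright inside their pockets. Next is the tin.

```bash
python3 -m handwheel '{"linear":[[0,1,10],[0,1,30],[0,1,55],[0,1,80],[0,1,102],[0,1,115],[0,1,121],[0,1,121]],"roll":[0,0,0,0,0,0,0,0]}'; python3 -m handwheel '{"linear":[[0,0,0],[0,0,0],[0,0,0],[0,0,0],[0,0,0],[0,0,0],[0,0,0]],"roll":[0,0,0,0,0,0,0]}' 38; python3 go.py "[.4532,-.3082,.13]" "[.4228,.0742,.0265]"
```

```text
time_s: 23.05
ee_pos: [0.4221, 0.0742, 0.0253]
tcp_rot: [-3.141, 0.002, 0.33]
wrist_force: [0.2, 0.1, 0.4]
finger_gap: 0.994
finger_force: 0.0
time_s: 23.75
ee_pos: [0.4228, 0.0735, 0.0268]
tcp_rot: [3.141, -0.001, 0.329]
wrist_force: [-0.4, -0.8, 6.5]
finger_gap: 0.574
finger_force: 30.0
t 23.75 tcp [0.4228 0.0735 0.0268] rot [ 3.141e+00 -1.000e-03  3.290e-01] gap mm 50.5 F [-0.4 -0.8  6.5]
[.4532,-.3082,.13] -> [-95.0, 371.0, -103.0]
[.4228,.0742,.0265] -> [0.0, -1.0, 0.0]
```

```bash
python3 -m handwheel '{"linear":[[0,0,-8],[0,0,-25],[0,0,-50],[0,0,-75],[-2,8,-95],[-7,28,-105],[-14,55,-108],[-22,84,-108],[-29,114,-108],[-37,144,-108]],"roll":[0,0,0,0,0,0,0,0,0,0]}'; python3 -m handwheel '{"linear":[[-8,30,0],[-15,60,0],[-23,90,0],[-31,120,0],[-38,150,0],[-46,178,0],[-52,203,0],[-56,219,0],[-58,227,0],[-58,227,0]],"roll":[0,0,0,0,0,0,0,0,0,0]}';  python3 -m handwheel '{"linear":[[0,0,0],[0,0,0]],"roll":[0,0]}';  python3 go.py "[.4532,-.3082,.030]"
```

```text
time_s: 24.75
ee_pos: [0.4339, -0.0759, 0.1349]
tcp_rot: [3.142, -0.0, 0.329]
wrist_force: [0.9, 0.0, -0.6]
finger_gap: 0.579
finger_force: 30.0
time_s: 25.75
ee_pos: [0.4523, -0.3087, 0.1344]
tcp_rot: [-3.141, 0.0, 0.328]
wrist_force: [-0.4, -0.0, -2.2]
finger_gap: 0.579
finger_force: 30.0
time_s: 25.95
ee_pos: [0.4527, -0.3069, 0.1345]
tcp_rot: [-3.141, -0.0, 0.331]
wrist_force: [-0.0, 0.4, -0.3]
finger_gap: 0.575
finger_force: 30.0
t 25.95 tcp [ 0.4527 -0.3069  0.1345] rot [-3.141 -0.     0.331] gap mm 50.6 F [-0.   0.4 -0.3]
[.4532,-.3082,.030] -> [0.0, 1.0, 104.0]
```

```bash
python3 -m handwheel '{"linear":[[0,1,10],[0,1,30],[0,1,52],[0,1,74],[0,1,90],[0,1,98],[0,1,102],[0,1,104],[0,1,104]],"roll":[0,0,0,0,0,0,0,0,0]}'; python3 go.py "[.4532,-.3082,.0295]"
```

```text
time_s: 26.85
ee_pos: [0.4531, -0.3094, 0.0308]
tcp_rot: [3.141, -0.0, 0.329]
wrist_force: [-0.3, 0.6, -1.2]
finger_gap: 0.575
finger_force: 30.0
t 26.85 tcp [ 0.4531 -0.3094  0.0308] rot [ 3.141 -0.     0.329] gap mm 50.6 F [-0.3  0.6 -1.2]
[.4532,-.3082,.0295] -> [0.0, -1.0, 1.0]
```

```bash
python3 -m handwheel '{"linear":[[0,0,0.8],[0,0,1.4],[0,0,1.4]],"roll":[0,0,0]}'; python3 -m handwheel '{"linear":[[0,0,0],[0,0,0],[0,0,0],[0,0,-4],[0,0,-15],[0,0,-35],[0,0,-65],[0,0,-95],[0,0,-120],[0,0,-120]],"roll":[0,0,0,0,0,0,0,0,0,0]}' 64; python3 go.py "[.5368,-.063,.15]"
```

```text
time_s: 27.15
ee_pos: [0.4532, -0.3095, 0.0299]
tcp_rot: [3.141, -0.001, 0.329]
wrist_force: [-1.0, -0.0, 5.1]
finger_gap: 0.577
finger_force: 30.0
time_s: 28.15
ee_pos: [0.4547, -0.3105, 0.1535]
tcp_rot: [3.136, -0.004, 0.329]
wrist_force: [0.7, -0.3, 0.1]
finger_gap: 0.73
finger_force: 0.0
t 28.15 tcp [ 0.4547 -0.3105  0.1535] rot [ 3.136 -0.004  0.329] gap mm 64.2 F [ 0.7 -0.3  0.1]
[.5368,-.063,.15] -> [158.0, -208.0, 4.0]
```

```bash
python3 -m handwheel '{"linear":[[12,-15,0],[34,-44,0],[57,-75,0],[80,-105,0],[102,-135,0],[124,-163,0],[143,-188,0],[154,-202,0],[157,-207,0],[157,-207,0]],"roll":[0,0,0,0,0,0,0,0,0,0]}' 87; python3 -m handwheel '{"linear":[[0,0,0],[0,0,0]],"roll":[0,0]}'
python3 - <<'E'
from plant import *
import cv2
p,d=snapshot("top");q,e=snapshot("side")
a=cv2.resize(q[155:215,350:430],None,fx=5,fy=5,interpolation=cv2.INTER_CUBIC)
b=cv2.resize(p[175:260,400:470],None,fx=5,fy=5,interpolation=cv2.INTER_CUBIC)
import numpy as np
im=np.zeros((430,755,3),np.uint8); im[:300,:400]=a; im[:425,405:]=b; cv2.imwrite("pics/m3.png",im)
E
python3 go.py "[.5368,-.063,.047]"
```

```text
time_s: 29.15
ee_pos: [0.5343, -0.0622, 0.1489]
tcp_rot: [-3.141, 0.0, 0.33]
wrist_force: [0.1, -0.6, 0.8]
finger_gap: 0.991
finger_force: 0.0
time_s: 29.35
ee_pos: [0.5341, -0.0643, 0.149]
tcp_rot: [3.141, 0.001, 0.327]
wrist_force: [0.4, 0.8, 0.7]
finger_gap: 0.992
finger_force: 0.0
t 29.45 tcp [ 0.5343 -0.0639  0.1491] rot [3.141 0.    0.327] gap mm 87.4 F [-0.2 -0.4 -0.3]
[.5368,-.063,.047] -> [3.0, -0.0, 102.0]
```

View pics/m3.png

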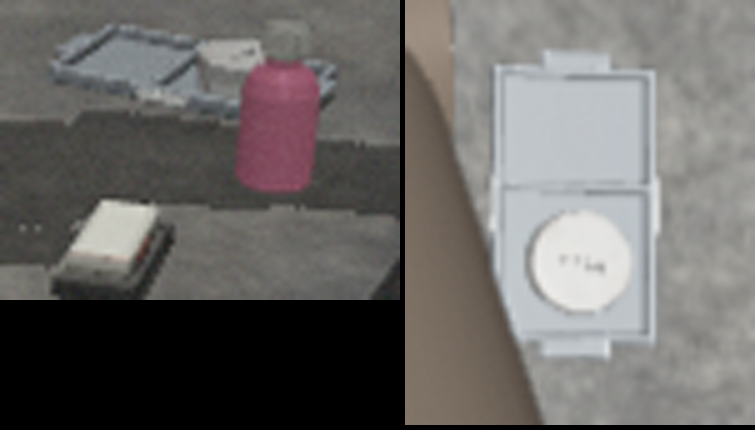

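The tin (580,262 in the montage) lies flat inside the larger pocket, and the smaller pocket at (572,128) is empty. Next is the blue-band bottle.

```bash
python3 -m handwheel '{"linear":[[2,0,6],[3,0,22],[3,0,45],[3,0,67],[3,0,87],[3,0,98],[3,0,102],[3,0,102]],"roll":[0,0,0,0,0,0,0,0]}'; python3 -m handwheel '{"linear":[[0,0,0],[0,0,0],[0,0,0],[0,0,0],[0,0,0],[0,0,0],[0,0,0]],"roll":[0,0,0,0,0,0,0]}' 25; python3 go.py "[.5235,-.310,.117]"
```

```text
time_s: 30.25
ee_pos: [0.5373, -0.0618, 0.0468]
tcp_rot: [-3.141, 0.0, 0.329]
wrist_force: [0.2, 0.7, 0.4]
finger_gap: 0.995
finger_force: 0.0
time_s: 30.95
ee_pos: [0.5376, -0.0619, 0.0472]
tcp_rot: [3.141, -0.0, 0.329]
wrist_force: [0.9, 0.1, 2.6]
finger_gap: 0.436
finger_force: 29.7
t 30.95 tcp [ 0.5376 -0.0619  0.0472] rot [ 3.141 -0.     0.329] gap mm 38.4 F [0.9 0.1 2.6]
[.5235,-.310,.117] -> [-93.0, 230.0, -70.0]
```

```bash
python3 -m handwheel '{"linear":[[0,0,-6],[0,0,-18],[0,0,-36],[0,0,-54],[0,0,-66],[-2,5,-70],[-8,19,-70],[-16,40,-70],[-25,62,-70],[-34,84,-70]],"roll":[0,0,0,0,0,0,0,0,0,0]}'; python3 -m handwheel '{"linear":[[-9,22,0],[-18,44,0],[-27,66,0],[-36,88,0],[-44,109,0],[-51,127,0],[-56,140,0],[-59,146,0],[-59,146,0],[-59,146,0]],"roll":[0,0,0,0,0,0,0,0,0,0]}';  python3 -m handwheel '{"linear":[[0,0,0],[0,0,0]],"roll":[0,0]}';  python3 go.py "[.5235,-.310,.0505]"
```

```text
time_s: 31.95
ee_pos: [0.5312, -0.1544, 0.1161]
tcp_rot: [-3.141, 0.002, 0.328]
wrist_force: [-0.2, -0.1, -1.4]
finger_gap: 0.433
finger_force: 29.6
time_s: 32.95
ee_pos: [0.5236, -0.3085, 0.1168]
tcp_rot: [-3.141, 0.0, 0.33]
wrist_force: [0.1, 0.5, -1.8]
finger_gap: 0.431
finger_force: 29.6
time_s: 33.15
ee_pos: [0.524, -0.3084, 0.1172]
tcp_rot: [-3.141, -0.0, 0.33]
wrist_force: [-0.1, -0.1, -1.1]
finger_gap: 0.43
finger_force: 29.6
t 33.15 tcp [ 0.524  -0.3084  0.1172] rot [-3.141 -0.     0.33 ] gap mm 37.8 F [-0.1 -0.1 -1.1]
[.5235,-.310,.0505] -> [-1.0, 1.0, 67.0]
```

```bash
python3 -m handwheel '{"linear":[[-1,1,6],[-1,1,20],[-1,1,36],[-1,1,50],[-1,1,60],[-1,1,64],[-1,1,66],[-1,1,67],[-1,1,67]],"roll":[0,0,0,0,0,0,0,0,0]}'; python3 -m handwheel '{"linear":[[0,0,0.7],[0,0,1.2],[0,0,1.2]],"roll":[0,0,0]}'; python3 go.py
```

```text
time_s: 34.05
ee_pos: [0.5233, -0.3109, 0.0505]
tcp_rot: [3.141, -0.001, 0.329]
wrist_force: [0.5, -0.5, -0.9]
finger_gap: 0.432
finger_force: 29.6
time_s: 34.35
ee_pos: [0.5236, -0.3109, 0.0501]
tcp_rot: [3.14, -0.001, 0.329]
wrist_force: [-1.7, 1.5, 5.6]
finger_gap: 0.432
finger_force: 29.7
t 34.35 tcp [ 0.5236 -0.3109  0.0501] rot [ 3.14e+00 -1.00e-03  3.29e-01] gap mm 38.0 F [-1.7  1.5  5.6]
```

```bash
python3 -m handwheel '{"linear":[[0,0,0],[0,0,0],[0,0,0],[0,0,0],[0,0,-5],[0,0,-25],[0,0,-55],[0,0,-85],[0,0,-120],[0,0,-150]],"roll":[0,0,0,0,0,0,0,0,0,0]}' 87;  python3 -m handwheel '{"linear":[[-10,10,0],[-30,30,0],[-60,60,0],[-90,90,0],[-120,120,0],[-145,145,0],[-165,165,0],[-180,180,0],[-180,180,0],[-180,180,0]],"roll":[0,0,0,0,0,0,0,0,0,0]}'
python3 - <<'E'
from plant import *
import cv2,numpy as np
p,d=snapshot("top");q,e=snapshot("side")
a=cv2.resize(q[150:305,190:430],None,fx=1.6,fy=1.6,interpolation=cv2.INTER_CUBIC)
c=cv2.resize(q[150:200,350:430],None,fx=4.8,fy=4.8,interpolation=cv2.INTER_CUBIC)
b=cv2.resize(p[130:272,172:462],None,fx=1.4,fy=2*.7,interpolation=cv2.INTER_CUBIC)
im=np.zeros((500,795,3),np.uint8); im[:248,:384]=a[:248]; im[250:490,:384]=c; im[:b.shape[0],388:388+b.shape[1]]=b
g=cv2.resize(p[180:255,410:460],None,fx=3.8,fy=3.8,interpolation=cv2.INTER_CUBIC)[:290]; im[205:205+g.shape[0],390:390+g.shape[1]]=g
cv2.imwrite("pics/m4.png",im)
E
python3 go.py
```

```text
time_s: 35.35
ee_pos: [0.5231, -0.3107, 0.201]
tcp_rot: [3.141, -0.001, 0.329]
wrist_force: [1.5, -0.8, 0.5]
finger_gap: 0.99
finger_force: 0.0
time_s: 36.35
ee_pos: [0.4103, -0.5389, 0.198]
tcp_rot: [-3.14, 0.0, 0.328]
wrist_force: [-0.1, 0.7, -0.9]
finger_gap: 0.994
finger_force: 0.0
t 36.45 tcp [ 0.4117 -0.5377  0.1985] rot [-3.141e+00 -1.000e-03  3.310e-01] gap mm 87.4 F [ 0.3 -0.7 -0.4]
```

View pics/m4.png

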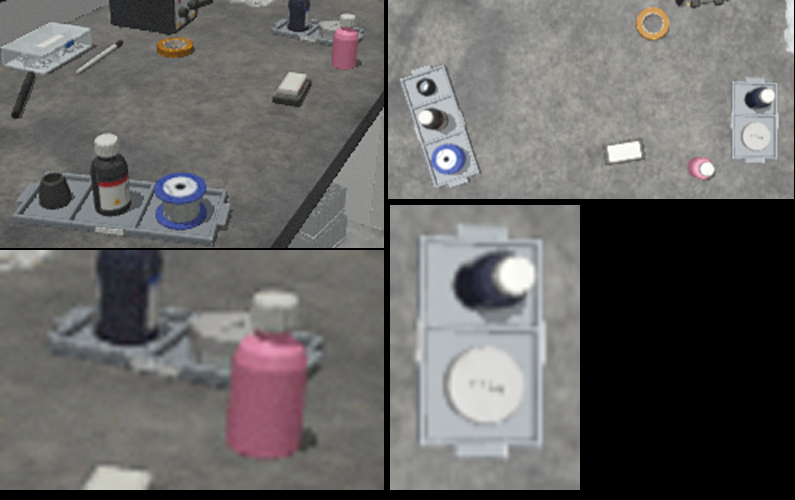

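The montage shows both kits complete and upright: tray_three at (430,120) top and (110,200) side, and tray_two with the bottle (495,275) and tin (485,385). The tape, clip box and pink bottle have not moved, and the arm is clear.

```bash
python3 -c "
from plant import *
print(close_job())"
```

```text
the job is handed in; nothing more can be done
None
```

Both kits are made up and handed in at about 36 s: the spool, red-band bottle and loupe are in the three-pocket tray, the tin and blue-band bottle are in the two-pocket tray, and the amber tape, clip box and pink bottle were left where they were.

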